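# Lower the heavy lid of the dry box and snap it shut

### The job

Close the dry box that stands open on the table: push its heavy lid over and, bearing against it from below, let it down slowly so that it never drops or slams, then press gently on its front lip until you feel the spring catch snap and the lid stays down by itself. Never force the lid: just where the catch snaps differs from box to box. Do not disturb the candle, the clay pot or the pink ribbon spool near the box, and take the hand away at the end.

Things in the scene. Friction and masses are not known exactly. Their poses are not given: they have to be found in the camera images.
- dry_box: open-topped light wooden box with steel corners, 170 (x) x 240 (y) x 80 mm high, screwed to the table. Origin under its centre; x points level from its front wall to its hinged rear wall (towards the robot's right, give or take 0.3 rad), y along the hinge (away from the robot), z up. The spool and tags inside need not be touched.
- lid_hinge (a point): middle of the hinge line, 85 mm behind the box's centre and 84 mm above the table, the height of the underside of the level lid; axes as the box. Two sprung buffers inside the front wall take the lid from 0.21 rad down and alone hold it 0.13 to 0.17 rad (lip about 30 mm) open, where it can be let go.
- lid (a joint): lid angle, rad: 0 = level, 1.57 upright, 1.75 rear stop; starts 1.44 to 1.56. Fully home is anywhere from 0 to 0.07. Grey steel plate 244 x 10 mm, about 0.8 to 1.0 kg. The hinge (0.18 Nm friction, some damping) holds it only near upright: between 1.35 and 1.25 it begins to fall by itself, slowly at first, then slams unless borne from below.
- lip_edge (a point): middle of the free front edge of the lid's lip, at half its 10 mm thickness, 212 mm from the hinge line. The lip is 120 mm wide and overhangs the front wall by 42 mm, all clear below it. Turns with the lid: x from the lip to the hinge in the lid's plane, z out of its outer (upper when shut) face.
- press_point (a point): on the outer (upper) face of the lip, 27 mm from its free edge: press here, straight down. The ball catch has a stop whose height was set by hand and is not known: home is 0 to 13 mm above level here, found only by feel. The push rises to 8 to 20 N, falls off as the catch snaps, then rises hard (stop). Over 30 N forces it.
- candle_mid (a point): centre (half-way up) of a tan candle 61 mm across and 131 mm tall, standing loose beyond the box: leave it alone.
- pot_mid (a point): centre of a terracotta pot 75 mm across and 70 mm tall, standing loose to the right of the box: leave it alone.
- spool_mid (a point): centre of a pink ribbon spool 90 mm across and 28 mm tall, lying loose on the left: leave it alone.

How it is judged:
At the end, for the whole second after the job is handed in: The lid is snapped into its catch and stays down by itself, at rest, with the hand away from it (its angle below 0.078 rad; unless snapped in, the buffers lift it above that) (value of joint lid below 0.078 rad and velocity of joint lid between -0.05 and 0.05 rad/s); the robot touches nothing.
It fails at once if the lid drops or slams: it closes faster than 0.6 rad/s (about 13 cm/s at the lip) anywhere between 1.0 and 0.22 rad open (value of joint lid between 0.22 and 1 rad and velocity of joint lid below -0.6 rad/s).
It fails at once if the lid is forced: the robot pushes on it with more than 30 N (contact force between any of the fingers, the arm and lid above 30 N).
It fails at once if the candle, the clay pot or the pink ribbon spool is moved by more than 3 cm (distance of any of candle_mid, pot_mid, spool_mid from where it was at the start of the episode above 0.03 m).
It also fails if it takes over 72 s, if anything falls off the work surface, if the arm or the gripper's body presses on something with over 40 N, if the wrist force passes 120 N, or if a joint passes its speed limit or range.

### The arm

A 7-joint arm with a two-finger parallel gripper is mounted at the origin on a cart in front of the work surface, level with it; the furniture and walls round the work are solid. World frame = base frame: x ahead of the robot, y to its left, z up, the work surface at z = 0. Lengths are in m, angles in rad, forces in N, time in s.
With the tool pointing down it reaches from about 0.425 to 0.925 m from the base axis. Payload 6.8 kg.
Tool frame: the origin (TCP) lies where the fingers leave the gripper's body, on its centre line; the fingertips stand 80 mm ahead of it and the grasp point (between the pads) lies 61 mm ahead of it (bot.tcp_to_tips is the distance from the TCP to the fingertips, in m); z points along the fingers, y is the direction in which the jaws open and shut (so a half turn about z gives the same grasp; the last joint's range is limited). The gripper opens to 88 mm and grips with 3 to 60 N. Pads are 20 mm wide; open, the fingers measure 115 mm over their backs; the gripper's body (75 mm by 178 mm) begins 61 mm behind the grasp point.
Start: joints at [1.151, 0.477, 0.022, 1.555, -0.011, 1.109, -0.083], TCP at [0.207, -0.642, 0.303] pointing down, gripper open.
Joint ranges: [-2.96, 2.96], [-0.34, 2.1], [-1.41, 1.46], [0.24, 2.44], [-1.37, 4.51], [0.17, 1.92], [-2.96, 2.96]. Speed limits (rad/s): [2.39, 2.39, 3.14, 3.14, 3.14, 3.14, 3.14].

### API

Orientations are given as a unit quaternion [x, y, z, w].
In Python, from station import bot, imaging gives the robot as it stands.
- The arm moves only by the tool drive_tool, never from a script. Its argument "targets" is a list of rows, each a list of 3 entries, a list of its own where there are three numbers: the finger opening in m, from 0 to 0.0878, then the shift along the world's x, y, z in m, then the turn, a rotation vector about the world's x, y, z in rad. A call has exactly 8 rows; each row shifts and turns the commanded pose from where the row before left it; what a row does not reach is not made up. A row lasts 1/10 s, in which the tool goes at most 50 mm and 8.59 degrees, less where a joint would pass 70% of its speed; a pose out of reach is approached as far as the arm can. A call is refused whole if a number of a shift passes 0.05 or a number of a turn 0.15, either way. A call with a gripper value outside its range is refused whole. The fingers move at their own pace and stop on an object; "newtons" is the grip in N (left out, the last holds). Time passes only in rows, so rows that do not move let the fingers close, or fill a call up. It gives the time, the measured TCP pose, the force and the opening at its end, in the units of the state.
- bot.state(): the state, without advancing time (a new reading comes with each control period).
- imaging.get_image(name): name is "scene" or "top" or "wrist"; returns a dict with "pixels" (384x512x3 uint8, blue, green, red), "z_map" (384x512 float32, m along the optical axis (not along the pixel's ray), 0 where there is no reading), "intrinsics" (3x3 intrinsics, pixels), "R" (3x3) and "t" (3): a world point X has camera coordinates R X + t; the wrist camera has in their place "T_tool_cam" (4x4, takes a point from camera to tool coordinates, whose origin is the TCP and whose axes are the flange's). Camera axes: x right, y down, z forward; pixel columns grow to the right and rows downward; lengths in m; the calibration is good to about 2 mm. A picture is of the moment at which its call begins: read the wrist's pose just before it.
- bot.job_done(): hands the job in, once; it reports no verdict.
The state is a dict: "time": time; "joint_pos": joint angles; "dq": joint speeds; "joint_torque": joint torques, N m; "position": TCP position; "tcp_rot": TCP orientation; "contact_force": force on the tool from outside, world axes, zero at the start; "wrist_torque": the same for the moment, N m; "finger_gap": finger opening in m.
Only numpy, scipy, OpenCV 4.12 (cv2) and the standard library are available. Lean on these libraries where they do the work, as an engineer would, in place of code of your own. Each camera call takes 0.05 s, during which the arm holds its last target. There are 200 camera calls.

## Working session

There is one attempt and no reset: what is moved stays moved. The work goes in short steps, Python scripts to look and compute and a tool call to move; the robot and the scene stay as the last step left them, time stands still between calls to the robot, and variables do not carry over. Pictures are saved under pics/ and viewed, about 8 in all and at most 12, crops included, and the job is handed in when it is done.

Besides the shell and the picture viewer there is one more tool, called after "Call:" as name([rows], argument=value, ...), one row to a line, values as JSON. drive_tool: Moves the arm, as the interface text tells. Its arguments: {"type":"object","properties":{"targets":{"type":"array"},"newtons":{"type":"number"}},"required":["targets"]}

```bash
ls; mkdir -p pics; python3 - <<'E'
from station import bot, imaging
import cv2,numpy as np
s=bot.state();print({k:np.round(v,3).tolist() for k,v in s.items()})
a=imaging.get_image("scene");b=imaging.get_image("top")
for n,i in(("scene",a),("top",b)):
    np.savez("pics/"+n+".npz",**i); print(n,i["intrinsics"].tolist(),np.round(i["R"],3).tolist(),i["t"].tolist())
cv2.imwrite("pics/s1.png",a["pixels"]);cv2.imwrite("pics/t1.png",b["pixels"])
E
```

```text
pics
{'time': 0.0, 'joint_pos': [1.151, 0.478, 0.022, 1.556, -0.012, 1.109, -0.083], 'dq': [0.001, 0.001, -0.0, -0.001, -0.003, -0.001, -0.0], 'joint_torque': [-0.001, -58.286, 1.534, -27.261, -0.055, 0.017, 0.0], 'position': [0.207, -0.642, 0.302], 'tcp_rot': [0.988, 0.155, -0.0, -0.001], 'contact_force': [0.085, 0.135, 0.745], 'wrist_torque': [0.009, 0.063, -0.052], 'finger_gap': 0.088}
scene [[372.27412719703267, 0.0, 251.86112951344262], [0.0, 372.27412719703267, 181.16324667515966], [0.0, 0.0, 1.0]] [[-0.73, 0.683, -0.011], [0.484, 0.506, -0.714], [-0.482, -0.527, -0.7]] [0.4395412710696759, -0.22730858572951118, 1.8377016482072905]
top [[406.3812730069182, 0.0, 254.92580236351924], [0.0, 406.3812730069182, 191.4236805129873], [0.0, 0.0, 1.0]] [[-0.02, -1.0, -0.021], [-0.992, 0.022, -0.127], [0.127, 0.018, -0.992]] [0.009026382937215603, 0.6107237782647624, 1.415897045691742]
```

View pics/s1.png

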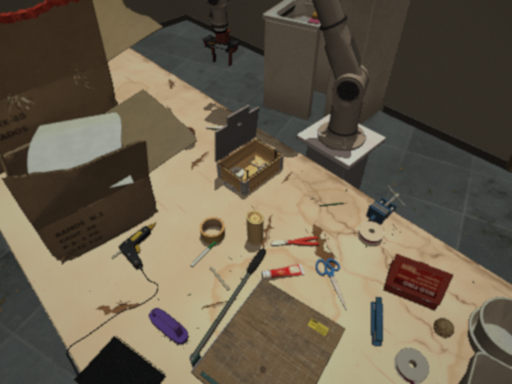

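View pics/t1.png

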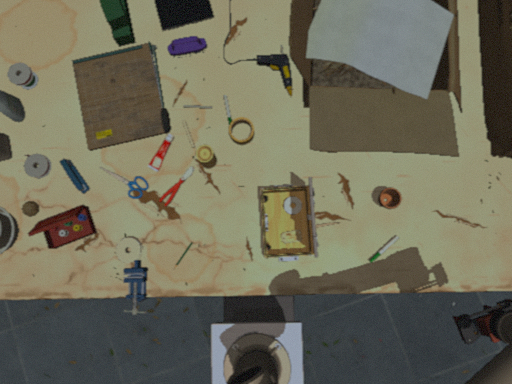

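The scene view shows the open box at about (250,165) with its upright lid at (238,133). In the top view the box is at (287,220), the lid edge-on at (308,220), the candle at (205,155), the pot at (387,197) and the spool at about (128,247).

```bash
cat >h.py <<'E'
import numpy as np
def cloud(i,R=None,t=None):
    K=i["intrinsics"];z=i["z_map"];v,u=np.mgrid[:z.shape[0],:z.shape[1]]
    c=np.stack([(u-K[0,2])/K[0,0]*z,(v-K[1,2])/K[1,1]*z,z],-1)
    R=i["R"] if R is None else R; t=i["t"] if t is None else t
    X=(c-t)@R; X[z==0]=np.nan; return X
E
python3 - <<'E'
from h import *; import cv2
np.set_printoptions(precision=4,suppress=True)
T=np.load("pics/top.npz");S=np.load("pics/scene.npz")
X=cloud(T);Y=cloud(S)
for n,(u,v) in dict(pot=(387,197),candle=(205,155),spool=(128,247),table=(340,260)).items(): print(n,X[v-2:v+3,u-2:u+3].reshape(-1,3).mean(0))
W=X[160:275,245:330].reshape(-1,3); m=(W[:,2]>.07)&(W[:,2]<.095)
print("rim rect",m.sum(),cv2.minAreaRect((W[m,:2]*1000).astype(np.float32)),W[m].min(0),W[m].max(0))
m=(W[:,2]>.12); print("lid top",m.sum(), W[m].min(0),W[m].max(0))
W=np.concatenate([Y[95:200,205:300].reshape(-1,3)]); m=(W[:,2]>.11)&(W[:,2]<.35); L=W[m]
c=np.median(L,0);
k=np.ones(len(L),bool)
for _ in range(5):
    c=L[k].mean(0);n=np.linalg.svd(L[k]-c)[2][2];k=abs((L-c)@n)<.006
n*=-np.sign(n[1]) 
print("lid plane",k.sum(),c,n,"tilt",np.arcsin(n[2]),"yaw",np.arctan2(n[1],n[0]),L[k].min(0),L[k].max(0))
m=(W[:,2]>.07)&(W[:,2]<.095); print("rim scene",cv2.minAreaRect((W[m,:2]*1000).astype(np.float32)))
E
python3 - <<'E'
import cv2
a=cv2.imread('pics/s1.png')[85:215,190:310];b=cv2.imread('pics/t1.png')[165:275,100:420]
cv2.imwrite('pics/c1.png',cv2.vconcat([cv2.resize(cv2.resize(a,None,fx=2.5,fy=2.5),(300,325)).copy() if 0 else cv2.copyMakeBorder(cv2.resize(a,None,fx=2.5,fy=2.5),0,0,0,500,0),cv2.resize(b,(800,275))]))
E
```

```text
pot [ 0.5839 -0.4824  0.0055]
candle [0.7312 0.164  0.1146]
spool [0.4224 0.4566 0.0178]
table [ 0.3612 -0.3031 -0.0004]
rim rect 708 ((501.0334167480469, -110.32581329345703), (242.1000518798828, 169.16900634765625), 2.3366596698760986) [ 0.3789 -0.199   0.0704] [ 0.6249 -0.0219  0.0902]
lid top 306 [ 0.3824 -0.1966  0.1521] [ 0.6244 -0.1651  0.2999]
lid plane 1266 [ 0.5161 -0.1856  0.1996] [ 0.0396 -0.9914  0.1244] tilt 0.12467836675180538 yaw -1.5309139469269382 [ 0.3861 -0.2049  0.11  ] [ 0.6337 -0.1685  0.2967]
rim scene ((506.82318115234375, -117.31611633300781), (247.9825439453125, 182.45822143554688), 1.9337773323059082)
```

View pics/c1.png

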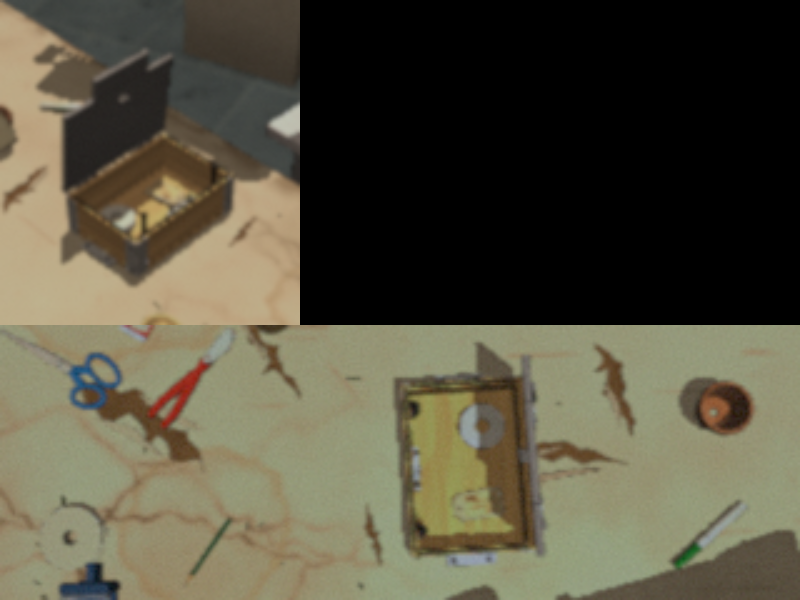

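Call:
drive_tool([
  [0.088,[0.034,0.03,0.018],[0,0,-0.034]],
  [0.088,[0.034,0.03,0.018],[0,0,-0.034]],
  [0.088,[0.034,0.03,0.018],[0,0,-0.034]],
  [0.088,[0.034,0.03,0.018],[0,0,-0.034]],
  [0.088,[0.034,0.03,0.018],[0,0,-0.034]],
  [0.088,[0.034,0.03,0.018],[0,0,-0.034]],
  [0.088,[0.034,0.03,0.018],[0,0,-0.034]],
  [0.088,[0.034,0.03,0.018],[0,0,-0.034]],
])

```text
time: 0.9
position: [0.48, -0.4009, 0.4471]
tcp_rot: [1.0, 0.019, -0.0, -0.0]
contact_force: [0.5, -0.4, 0.5]
finger_gap: 0.0877
```

Call:
drive_tool([
  [0.088,[0,0.045,0],[0,0,0]],
  [0.088,[0,0.045,0],[0,0,0]],
  [0.088,[0,0.045,0],[0,0,0]],
  [0.088,[0,0.045,0],[0,0,0]],
  [0.088,[0,0.045,0],[0,0,0]],
  [0.088,[0,0.045,0],[0,0,0]],
  [0.088,[0,0.045,0],[0,0,0]],
  [0.088,[0,0.045,0],[0,0,0]],
])

```text
time: 1.7
position: [0.4785, -0.0407, 0.4465]
tcp_rot: [1.0, 0.02, -0.0, 0.0]
contact_force: [0.1, -0.6, 0.4]
finger_gap: 0.0884
```

Call:
drive_tool([
  [0.088,[0,0.03,-0.02],[-0.13,-0.005,0]],
  [0.088,[0,0.03,-0.02],[-0.13,-0.005,0]],
  [0.088,[0,0.03,-0.02],[-0.13,-0.005,0]],
  [0.088,[0,0.02,-0.02],[-0.13,-0.005,0]],
  [0.088,[0,0,-0.02],[-0.13,-0.005,0]],
  [0.088,[0,0,-0.02],[-0.13,-0.005,0]],
  [0.088,[0,0,-0.02],[-0.13,-0.005,0]],
  [0.088,[0,0,-0.02],[0,0,0]],
])

```text
time: 2.5
position: [0.4783, 0.0692, 0.2839]
tcp_rot: [0.897, 0.021, 0.007, 0.442]
contact_force: [0.1, -0.1, 0.3]
finger_gap: 0.0876
```

Call:
drive_tool([
  [0.088,[0.005,0.005,-0.02],[-0.06,-0.002,0]],
  [0.088,[0.005,0.005,-0.02],[-0.06,-0.002,0]],
  [0.088,[0.005,0,-0.02],[-0.06,-0.002,0]],
  [0.088,[0,0,-0.02],[-0.06,-0.002,0]],
  [0.088,[0,0,-0.015],[-0.06,-0.002,0]],
  [0.088,[0,0,0],[-0.06,-0.002,0]],
  [0.088,[0,0,0],[0,0,0]],
  [0.088,[0,0,0],[0,0,0]],
])

```text
time: 3.3
position: [0.4941, 0.0777, 0.1914]
tcp_rot: [0.805, 0.017, 0.01, 0.593]
contact_force: [-0.4, 1.3, -0.1]
finger_gap: 0.0879
```

```bash
python3 - <<'E'
from station import bot,imaging
import cv2,numpy as np
from scipy.spatial.transform import Rotation as Ro
s=bot.state();print(np.round(s["joint_pos"],2),np.round(s["position"],3));print(np.round(Ro.from_quat(s["tcp_rot"]).as_matrix(),3))
i=imaging.get_image("wrist");np.savez("pics/w.npz",**i,q=s["tcp_rot"],p=s["position"]);print(i["T_tool_cam"])
cv2.imwrite("pics/w1.png",i["pixels"])
E
```

```text
[-0.44  0.76 -0.34  1.92  0.97  1.74 -2.87] [0.494 0.078 0.191]
[[ 0.999  0.015  0.036]
 [ 0.039 -0.296 -0.954]
 [-0.003  0.955 -0.297]]
[[-1.50091049e-03 -9.64368535e-01 -2.64558265e-01  7.29169998e-02]
 [ 9.99998868e-01 -1.47503198e-03 -2.96472924e-04 -9.61025828e-05]
 [-1.04322741e-04 -2.64558411e-01  9.64369658e-01 -8.19899489e-02]
 [ 0.00000000e+00  0.00000000e+00  0.00000000e+00  1.00000000e+00]]
```

View pics/w1.png

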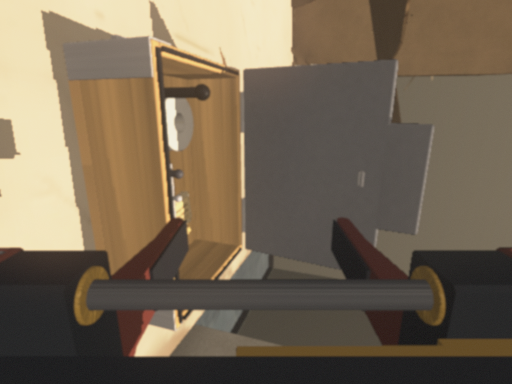

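The wrist view shows the lid's inner face at (245–395, 65–265), the lip to its right out to (430,125)–(415,232), and the box rim at left (160–240). The steep tilt is within reach. Next I measure the lid from here.

```bash
python3 - <<'E'
from h import *; import cv2
from scipy.spatial.transform import Rotation as Ro
np.set_printoptions(precision=4,suppress=True)
i=dict(np.load("pics/w.npz"));T=i["T_tool_cam"];Rw=Ro.from_quat(i["q"]).as_matrix()
Rc=Rw@T[:3,:3];tc=Rw@T[:3,3]+i["p"]
X=cloud(i,Rc.T,-Rc.T@tc)
L=X[75:245,255:375].reshape(-1,3);L=L[~np.isnan(L[:,0])]
k=abs(L[:,1]-np.median(L[:,1]))<.05
for _ in range(6):
    c=L[k].mean(0);n=np.linalg.svd(L[k]-c,full_matrices=False)[2][2];k=abs((L-c)@n)<.004
n*=-np.sign(n[1]);print(k.sum(),c,n,"theta",np.pi/2-np.arcsin(n[2]),"yaw",np.arctan2(n[1],n[0]))
W=X.reshape(-1,3);m=(abs((W-c)@n)<.005)&(W[:,2]>.1)&(W[:,0]<.66)&(W[:,0]>.34);P=W[m]
print("lid",P.min(0),P.max(0)); u=np.array([n[1],-n[0],0])/np.hypot(*n[:2])*-1
Q=P[P[:,2]>.285]; print("lip x",Q.min(0),Q.max(0)); 
up=np.cross(n,u);up*=np.sign(up[2]); h=c+up*((.084-c[2])/up[2]);print("hinge line at",h,"lip len",((P-h)@up).max(), "u",u)
lip=[((P-h)@u)[((P-h)@up)>.185].min(),((P-h)@u)[((P-h)@up)>.185].max()];print("lip mid along u",lip, h+u*np.mean(lip))
m=(W[:,2]>.074)&(W[:,2]<.09)&(W[:,0]>.36)&(W[:,0]<.65)&(W[:,1]<.0)&(W[:,1]>-.23);print("rim",W[m].min(0),W[m].max(0))
E
```

```text
19486 [ 0.5229 -0.1875  0.1734] [ 0.039  -0.991   0.1281] theta 1.4423920367336776 yaw -1.531464983663722
lid [ 0.3844 -0.2032  0.1   ] [ 0.6288 -0.1694  0.2949]
lip x [ 0.4464 -0.1784  0.285 ] [ 0.565  -0.1694  0.2949]
hinge line at [ 0.5234 -0.199   0.084 ] lip len 0.21208512965960635 u [ 0.9992  0.0393 -0.    ]
lip mid along u [np.float64(-0.07604345230530546), np.float64(0.043236460342441)] [ 0.507  -0.1996  0.084 ]
rim [ 0.3798 -0.208   0.074 ] [ 0.6289 -0.0227  0.09  ]
```

Call:
drive_tool([
  [0.088,[0.002,0,0.045],[0.142,0.005,0]],
  [0.088,[0.002,0,0.045],[0.142,0.005,0]],
  [0.088,[0.002,0,0.045],[0.142,0.005,0]],
  [0.088,[0.002,0,0.045],[0.142,0.005,0]],
  [0.088,[0.002,-0.03,0.03],[0.142,0.005,0]],
  [0.088,[0.002,-0.035,0.02],[0.142,0.005,0]],
  [0.088,[0,-0.045,0.01],[0.142,0.005,0]],
  [0.088,[0,-0.045,0],[0.142,0.005,0]],
])

```text
time: 4.15
position: [0.5062, -0.0786, 0.4363]
tcp_rot: [0.998, 0.02, 0.008, 0.065]
contact_force: [0.5, -0.5, -0.5]
finger_gap: 0.0877
```

Call:
drive_tool([
  [0.088,[0,-0.045,0],[0,0,0]],
  [0.088,[0,-0.045,0],[0,0,0]],
  [0.088,[0,0,0],[0,0,0]],
  [0.088,[0,0,0],[0,0,0]],
  [0.088,[0,0,0],[0,0,0]],
  [0.088,[0,0,0],[0,0,0]],
  [0.088,[0,0,0],[0,0,0]],
  [0.088,[0,0,0],[0,0,0]],
])

```text
time: 4.95
position: [0.5063, -0.1666, 0.4317]
tcp_rot: [0.998, 0.02, 0.002, 0.067]
contact_force: [0.6, 0.4, 0.4]
finger_gap: 0.0877
```

```bash
cat >g.py <<'E'
import numpy as np
from station import bot
from scipy.spatial.transform import Rotation as Ro
np.set_printoptions(precision=4,suppress=True)
H=np.array([.507,-.1996,.084]);bx=np.array([.039,-.9992,0]);by=np.array([.9992,.039,0]);ez=np.array([0,0,1.])
def pose(th,r=.265,off=.005,tilt=None):
    d=-np.cos(th)*bx+np.sin(th)*ez;n=np.sin(th)*bx+np.cos(th)*ez
    return H+r*d+off*n
def Rt(t): # tool tilted so that its z lies along a lid at angle t
    z=np.cos(t)*bx-np.sin(t)*ez; return np.c_[by,np.cross(z,by),z]
def delta(P,t):
    s=bot.state();R=Ro.from_quat(s["tcp_rot"]).as_matrix()
    print("t %.2f"%s["time"],"pos",s["position"],"F",np.array(s["contact_force"]),"gap %.4f"%s["finger_gap"],"toolang %.3f"%np.arctan2(-R[2,2],R[:,2]@bx))
    print("q7",np.round(s["joint_pos"],2));print("shift",P-s["position"],"turn",Ro.from_matrix(Rt(t)@R.T).as_rotvec())
E
python3 -c "
from g import *
delta(pose(1.442),1.442)"
```

```text
t 4.95 pos [ 0.5063 -0.1666  0.4317] F [0.602  0.4004 0.3671] gap 0.0877 toolang 1.437
q7 [ 0.4   0.14 -0.29  1.73  0.18  1.26 -1.47]
shift [-0.0004 -0.004  -0.0843] turn [ 0.0053  0.002  -0.002 ]
```

Call:
drive_tool([
  [0.088,[0,-0.004,0],[0.005,0.002,-0.002]],
  [0.088,[0,0,-0.014],[0,0,0]],
  [0.088,[0,0,-0.014],[0,0,0]],
  [0.088,[0,0,-0.014],[0,0,0]],
  [0.088,[0,0,-0.014],[0,0,0]],
  [0.088,[0,0,-0.014],[0,0,0]],
  [0.088,[0,0,-0.014],[0,0,0]],
  [0.088,[0,0,0],[0,0,0]],
])

```text
time: 5.75
position: [0.5051, -0.1713, 0.3452]
tcp_rot: [0.998, 0.019, -0.001, 0.064]
contact_force: [-0.3, -0.3, 0.7]
finger_gap: 0.0878
```

Call:
drive_tool([
  [0.06,[0,0,0],[0,0,0]],
  [0.04,[0,0,0],[0,0,0]],
  [0.03,[0,0,0],[0,0,0]],
  [0.026,[0,0,0],[0,0,0]],
  [0.024,[0,0,0],[0,0,0]],
  [0.024,[0,0,0],[0,0,0]],
  [0.024,[0,0,0],[0,0,0]],
  [0.024,[0,0,0],[0,0,0]],
], newtons=5)

```text
time: 6.55
position: [0.5061, -0.1715, 0.3477]
tcp_rot: [0.998, 0.019, 0.001, 0.065]
contact_force: [0.0, 0.6, 0.1]
finger_gap: 0.0272
```

```bash
python3 - <<'E'
from g import *
delta(pose(1.442),1.442)
from station import imaging; import cv2
w=imaging.get_image("wrist")["pixels"];s=imaging.get_image("scene")["pixels"][60:220,180:320]
cv2.imwrite("pics/c2.png",cv2.hconcat([w[::1],cv2.resize(s,(280,320)) if 0 else cv2.copyMakeBorder(cv2.resize(s,(280,320)),0,64,0,0,0)]))
for t in (1.3,1.15,1.0,.8,.6,.5):print(t,pose(t))
E
```

```text
t 6.55 pos [ 0.5061 -0.1715  0.3477] F [0.0143 0.5759 0.1123] gap 0.0272 toolang 1.442
q7 [ 0.4   0.2  -0.29  1.85  0.21  1.09 -1.51]
shift [-0.0002  0.0009 -0.0002] turn [ 0.0004 -0.      0.0016]
1.3 [ 0.5044 -0.1336  0.3407]
1.15 [ 0.503  -0.096   0.3279]
1.0 [ 0.5016 -0.0607  0.3097]
0.8 [ 0.4999 -0.0187  0.2776]
0.6 [0.4986 0.0161 0.2378]
0.5 [0.498  0.0304 0.2154]
```

View pics/c2.png

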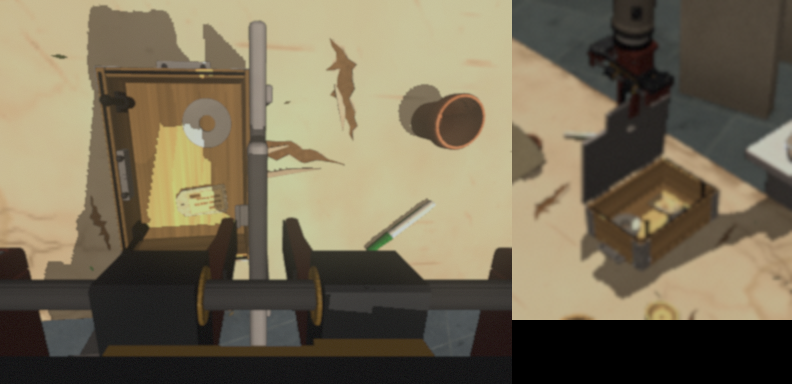

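Call:
drive_tool([
  [0.024,[-0.0003,0.0066,-0.0008],[-0.025,-0.001,0]],
  [0.024,[-0.0003,0.0066,-0.001],[-0.025,-0.001,0]],
  [0.024,[-0.0003,0.0066,-0.0011],[-0.025,-0.001,0]],
  [0.024,[-0.0003,0.0066,-0.0013],[-0.025,-0.001,0]],
  [0.024,[-0.0003,0.0066,-0.0015],[-0.025,-0.001,0]],
  [0.024,[-0.0003,0.0066,-0.0017],[-0.025,-0.001,0]],
  [0.024,[-0.0003,0.0065,-0.0019],[-0.025,-0.001,0]],
  [0.024,[-0.0003,0.0065,-0.002],[-0.025,-0.001,0]],
])

```text
time: 7.45
position: [0.5038, -0.1188, 0.3365]
tcp_rot: [0.986, 0.018, 0.004, 0.165]
contact_force: [0.3, -1.0, 0.7]
finger_gap: 0.0242
```

```bash
python3 - <<'E'
from g import *
delta(pose(1.042),1.042)
print(np.diff([pose(t) for t in 1.242-.025*np.arange(9)],axis=0))
E
```

```text
t 7.45 pos [ 0.5038 -0.1188  0.3365] F [ 0.333  -1.0278  0.6736] gap 0.0242 toolang 1.240
q7 [ 0.23  0.19 -0.32  1.92  0.44  1.1  -1.83]
shift [-0.0018  0.0485 -0.0212] turn [-0.1981 -0.0066  0.0016]
[[-0.0002  0.0063 -0.0021]
 [-0.0002  0.0062 -0.0023]
 [-0.0002  0.0062 -0.0024]
 [-0.0002  0.0061 -0.0026]
 [-0.0002  0.006  -0.0027]
 [-0.0002  0.006  -0.0029]
 [-0.0002  0.0059 -0.003 ]
 [-0.0002  0.0058 -0.0032]]
```

Call:
drive_tool([
  [0.024,[-0.0002,0.0063,-0.0021],[-0.025,-0.001,0]],
  [0.024,[-0.0002,0.0062,-0.0023],[-0.025,-0.001,0]],
  [0.024,[-0.0002,0.0062,-0.0024],[-0.025,-0.001,0]],
  [0.024,[-0.0002,0.0061,-0.0026],[-0.025,-0.001,0]],
  [0.024,[-0.0002,0.006,-0.0027],[-0.025,-0.001,0]],
  [0.024,[-0.0002,0.006,-0.0029],[-0.025,-0.001,0]],
  [0.024,[-0.0002,0.0059,-0.003],[-0.025,-0.001,0]],
  [0.024,[-0.0002,0.0058,-0.0032],[-0.025,-0.001,0]],
])

```text
time: 8.25
position: [0.5021, -0.0701, 0.3151]
tcp_rot: [0.965, 0.018, 0.006, 0.262]
contact_force: [-0.3, 0.6, 0.2]
finger_gap: 0.0242
```

```bash
python3 - <<'E'
from g import *
delta(pose(.842),.842)
print(np.diff([pose(t) for t in 1.042-.025*np.arange(9)],axis=0))
print(np.diff([pose(t) for t in .842-.025*np.arange(9)],axis=0))
E
```

```text
t 8.25 pos [ 0.5021 -0.0701  0.3151] F [-0.3375  0.6399  0.1698] gap 0.0242 toolang 1.040
q7 [ 0.06  0.24 -0.35  1.97  0.65  1.18 -2.15]
shift [-0.0019  0.0431 -0.0301] turn [-0.1983 -0.0063  0.0013]
[[-0.0002  0.0057 -0.0033]
 [-0.0002  0.0057 -0.0034]
 [-0.0002  0.0056 -0.0036]
 [-0.0002  0.0055 -0.0037]
 [-0.0002  0.0054 -0.0039]
 [-0.0002  0.0053 -0.004 ]
 [-0.0002  0.0052 -0.0041]
 [-0.0002  0.0051 -0.0043]]
[[-0.0002  0.005  -0.0044]
 [-0.0002  0.0049 -0.0045]
 [-0.0002  0.0047 -0.0046]
 [-0.0002  0.0046 -0.0047]
 [-0.0002  0.0045 -0.0049]
 [-0.0002  0.0044 -0.005 ]
 [-0.0002  0.0043 -0.0051]
 [-0.0002  0.0041 -0.0052]]
```

```bash
cat >lid.py <<'E'
from g import *; from h import cloud; from station import imaging
def lid():
    X=cloud(imaging.get_image("scene")).reshape(-1,3);D=X-H
    a=D@by;f=-D@bx;z=D[:,2];r=np.hypot(f,z)
    m=(abs(a)<.118)&(abs(a)>.065)&(r>.1)&(r<.168)&(z>.025)&(f>-.03)
    th=np.arctan2(z[m],f[m]);h,e=np.histogram(th,np.arange(0,1.8,.02))
    k=h.argmax();print("lid ang mode",np.median(th[abs(th-e[k]-.01)<.03]),h[k],m.sum())
if __name__=="__main__":lid()
E
python3 lid.py
```

```text
lid ang mode 1.0671537220046021 49 69
```

Call:
drive_tool([
  [0.024,[-0.0002,0.0057,-0.0033],[-0.025,-0.001,0]],
  [0.024,[-0.0002,0.0057,-0.0034],[-0.025,-0.001,0]],
  [0.024,[-0.0002,0.0056,-0.0036],[-0.025,-0.001,0]],
  [0.024,[-0.0002,0.0055,-0.0037],[-0.025,-0.001,0]],
  [0.024,[-0.0002,0.0054,-0.0039],[-0.025,-0.001,0]],
  [0.024,[-0.0002,0.0053,-0.004],[-0.025,-0.001,0]],
  [0.024,[-0.0002,0.0052,-0.0041],[-0.025,-0.001,0]],
  [0.024,[-0.0002,0.0051,-0.0043],[-0.025,-0.001,0]],
])

```text
time: 9.1
position: [0.5005, -0.0266, 0.2846]
tcp_rot: [0.934, 0.017, 0.007, 0.357]
contact_force: [0.1, 0.5, -0.9]
finger_gap: 0.0238
```

```bash
python3 -c "
from g import *
delta(pose(.642),.642)
import lid;lid.lid()"
```

```text
t 9.10 pos [ 0.5005 -0.0266  0.2846] F [ 0.06    0.4992 -0.8724] gap 0.0238 toolang 0.841
q7 [-0.1   0.34 -0.36  2.    0.81  1.31 -2.42]
shift [-0.0017  0.0361 -0.038 ] turn [-0.1993 -0.0063  0.0011]
lid ang mode 0.8880792947887576 9 42
```

Call:
drive_tool([
  [0.024,[-0.0002,0.005,-0.0044],[-0.025,-0.001,0]],
  [0.024,[-0.0002,0.0049,-0.0045],[-0.025,-0.001,0]],
  [0.024,[-0.0002,0.0047,-0.0046],[-0.025,-0.001,0]],
  [0.024,[-0.0002,0.0046,-0.0047],[-0.025,-0.001,0]],
  [0.024,[-0.0002,0.0045,-0.0049],[-0.025,-0.001,0]],
  [0.024,[-0.0002,0.0044,-0.005],[-0.025,-0.001,0]],
  [0.024,[-0.0002,0.0043,-0.0051],[-0.025,-0.001,0]],
  [0.024,[-0.0002,0.0041,-0.0052],[-0.025,-0.001,0]],
])

```text
time: 9.95
position: [0.499, 0.0101, 0.246]
tcp_rot: [0.893, 0.017, 0.01, 0.449]
contact_force: [0.7, 0.8, -1.6]
finger_gap: 0.0237
```

```bash
python3 -c "
from g import *
delta(pose(.442),.442)
print(np.diff([pose(t) for t in .642-.025*np.arange(9)],axis=0))
from station import imaging; import cv2
w=imaging.get_image('wrist')['pixels'];s=imaging.get_image('scene')['pixels'][60:220,180:320]
cv2.imwrite('pics/c3.png',cv2.hconcat([w,cv2.copyMakeBorder(cv2.resize(s,(280,320)),0,64,0,0,0)]))"
```

```text
t 9.95 pos [0.499  0.0101 0.246 ] F [ 0.6834  0.7862 -1.6415] gap 0.0237 toolang 0.639
q7 [-0.25  0.49 -0.35  2.    0.91  1.45 -2.64]
shift [-0.0012  0.0275 -0.0441] turn [-0.1971 -0.0057  0.0003]
[[-0.0002  0.004  -0.0053]
 [-0.0002  0.0039 -0.0054]
 [-0.0001  0.0037 -0.0055]
 [-0.0001  0.0036 -0.0056]
 [-0.0001  0.0035 -0.0057]
 [-0.0001  0.0033 -0.0057]
 [-0.0001  0.0032 -0.0058]
 [-0.0001  0.003  -0.0059]]
```

View pics/c3.png

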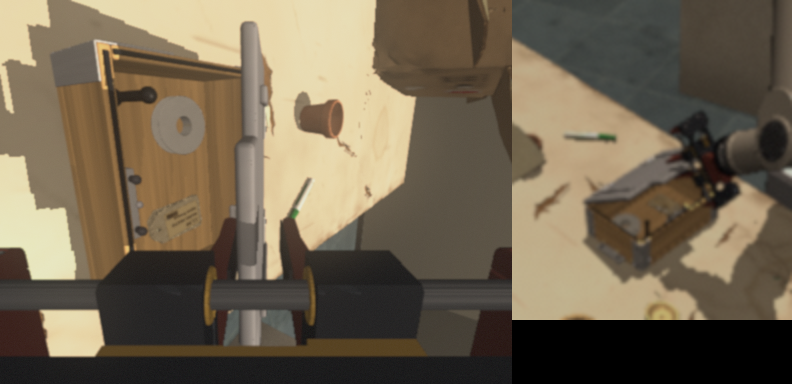

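The view shows the lid at (250,200) between the fingers, resting on the left (lower) one, with the lip passing between the pads. I keep letting it down.

Call:
drive_tool([
  [0.024,[-0.0002,0.004,-0.0053],[-0.025,-0.001,0]],
  [0.024,[-0.0002,0.0039,-0.0054],[-0.025,-0.001,0]],
  [0.024,[-0.0001,0.0037,-0.0055],[-0.025,-0.001,0]],
  [0.024,[-0.0001,0.0036,-0.0056],[-0.025,-0.001,0]],
  [0.024,[-0.0001,0.0035,-0.0057],[-0.025,-0.001,0]],
  [0.024,[-0.0001,0.0033,-0.0057],[-0.025,-0.001,0]],
  [0.024,[-0.0001,0.0032,-0.0058],[-0.025,-0.001,0]],
  [0.024,[-0.0001,0.003,-0.0059],[-0.025,-0.001,0]],
])

```text
time: 10.85
position: [0.4978, 0.0381, 0.201]
tcp_rot: [0.844, 0.016, 0.011, 0.536]
contact_force: [1.0, 0.8, -1.5]
finger_gap: 0.024
```

```bash
python3 -c "
from g import *
delta(pose(.3),.3)
print(np.diff([pose(t) for t in .442-.02*np.arange(9)],axis=0))"
```

```text
t 10.85 pos [0.4978 0.0381 0.201 ] F [ 1.0118  0.7838 -1.5292] gap 0.0240 toolang 0.439
q7 [-0.37  0.66 -0.31  1.97  0.97  1.59 -2.8 ]
shift [-0.0006  0.0138 -0.0339] turn [-0.1387 -0.0034  0.0003]
[[-0.0001  0.0023 -0.0048]
 [-0.0001  0.0022 -0.0048]
 [-0.0001  0.0021 -0.0049]
 [-0.0001  0.002  -0.0049]
 [-0.0001  0.0019 -0.0049]
 [-0.0001  0.0018 -0.005 ]
 [-0.0001  0.0017 -0.005 ]
 [-0.0001  0.0016 -0.005 ]]
```

Call:
drive_tool([
  [0.024,[-0.0001,0.0023,-0.0048],[-0.02,-0.001,0]],
  [0.024,[-0.0001,0.0022,-0.0048],[-0.02,-0.001,0]],
  [0.024,[-0.0001,0.0021,-0.0049],[-0.02,-0.001,0]],
  [0.024,[-0.0001,0.002,-0.0049],[-0.02,-0.001,0]],
  [0.024,[-0.0001,0.0019,-0.0049],[-0.02,-0.001,0]],
  [0.028,[0,0,0],[0,0,0]],
  [0.033,[0,0,0],[0,0,0]],
  [0.038,[0,0,0],[0,0,0]],
])

```text
time: 11.65
position: [0.4973, 0.0481, 0.1775]
tcp_rot: [0.817, 0.015, 0.012, 0.577]
contact_force: [-0.1, -0.0, -2.4]
finger_gap: 0.0367
```

Call:
drive_tool([
  [0.042,[0,0,0],[0,0,0]],
  [0.046,[0,0,0],[0,0,0]],
  [0.05,[0,0,0],[0,0,0]],
  [0.05,[0,0,-0.002],[0,0,0]],
  [0.05,[0,0,-0.004],[0,0,0]],
  [0.05,[0,0,-0.004],[0,0,0]],
  [0.05,[0,0,-0.004],[0,0,0]],
  [0.05,[0,0,0],[0,0,0]],
])

```text
time: 12.45
position: [0.4975, 0.0486, 0.1625]
tcp_rot: [0.817, 0.015, 0.013, 0.577]
contact_force: [0.7, 2.3, -3.8]
finger_gap: 0.0504
```

```bash
python3 -c "
from g import *
delta(pose(.3),.3)
from station import imaging; import cv2
w=imaging.get_image('wrist')['pixels'];s=imaging.get_image('scene')['pixels'][90:210,200:305]
cv2.imwrite('pics/c4.png',cv2.hconcat([w,cv2.copyMakeBorder(cv2.resize(s,(280,320)),0,64,0,0,0)]))"
```

```text
t 12.45 pos [0.4975 0.0486 0.1625] F [ 0.6873  2.314  -3.8112] gap 0.0504 toolang 0.341
q7 [-0.43  0.77 -0.27  1.95  0.98  1.63 -2.89]
shift [-0.0003  0.0032  0.0046] turn [-0.0413  0.0012 -0.0006]
```

View pics/c4.png

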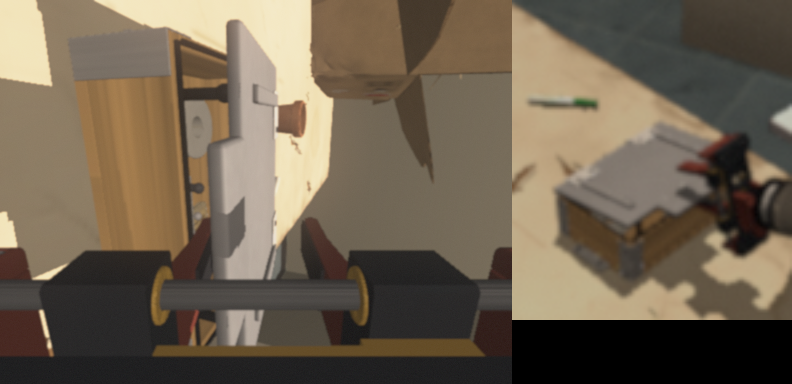

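Call:
drive_tool([
  [0.05,[0,0,-0.003],[0,0,0]],
  [0.05,[0,0,-0.003],[0,0,0]],
  [0.05,[0,0,-0.003],[0,0,0]],
  [0.05,[0,0,-0.003],[0,0,0]],
  [0.05,[0,0,-0.003],[0,0,0]],
  [0.05,[0,0,-0.003],[0,0,0]],
  [0.05,[0,0,0],[0,0,0]],
  [0.05,[0,0,0],[0,0,0]],
])

```text
time: 13.35
position: [0.4974, 0.0483, 0.1452]
tcp_rot: [0.817, 0.015, 0.012, 0.577]
contact_force: [0.2, -0.2, -0.6]
finger_gap: 0.0498
```

```bash
python3 -c "
from g import *
delta(pose(.3),.3)
from station import imaging; import cv2
w=imaging.get_image('wrist')['pixels'];cv2.imwrite('pics/c5.png',w)"
```

```text
t 13.35 pos [0.4974 0.0483 0.1452] F [ 0.1837 -0.2447 -0.5555] gap 0.0498 toolang 0.341
q7 [-0.45  0.8  -0.26  1.95  0.99  1.61 -2.91]
shift [-0.0002  0.0036  0.0219] turn [-0.0406  0.0016  0.0001]
```

View pics/c5.png

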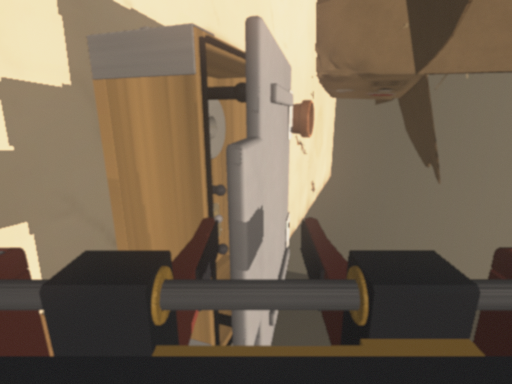

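The lid now rests on the buffers, free between the fingers (lid at (255,200), lower finger at (205,240), clear of it). I withdraw along the tool axis.

Call:
drive_tool([
  [0.05,[0,0.0188,0.0067],[0,0,0]],
  [0.05,[0,0.0188,0.0067],[0,0,0]],
  [0.05,[0,0.0188,0.0067],[0,0,0]],
  [0.05,[0,0.0188,0.0067],[0,0,0]],
  [0.05,[0,0.0188,0.0067],[0,0,0]],
  [0.05,[0,0,0.04],[0,0,0]],
  [0.05,[0,0,0.04],[0,0,0]],
  [0.05,[0,0,0.04],[0.1,0.004,0]],
])

```text
time: 14.2
position: [0.4967, 0.1443, 0.2987]
tcp_rot: [0.844, 0.018, 0.011, 0.535]
contact_force: [0.3, 0.6, 0.4]
finger_gap: 0.05
```

Call:
drive_tool([
  [0,[0,0,0.01],[0.14,0.005,0]],
  [0,[0,0,0],[0.14,0.005,0]],
  [0,[0,0,0],[0.14,0.005,0]],
  [0,[0,-0.02,0],[0.14,0.005,0]],
  [0,[0,-0.03,0],[0.14,0.005,0]],
  [0,[0,-0.04,0],[0.14,0.005,0]],
  [0,[0,-0.04,0],[0.14,0.005,0]],
  [0,[0,-0.02,0],[0.14,0.005,0]],
], newtons=20)

```text
time: 15.0
position: [0.4975, -0.0102, 0.3103]
tcp_rot: [1.0, 0.016, 0.004, 0.003]
contact_force: [-0.5, 0.7, -0.6]
finger_gap: 0.0009
```

```bash
python3 - <<'E'
from g import *; from h import cloud; from station import imaging; import cv2
delta(np.array([.5,-.0165,.24]),np.pi/2)
i=imaging.get_image("scene")
X=cloud(i).reshape(-1,3);D=X-H;a=D@by;f=-D@bx;z=D[:,2]
m=(abs(a)<.11)&(f>.03)&(f<.16)&(z>0)&(z<.06)
p=np.polyfit(f[m],z[m],1);k=abs(np.polyval(p,f[m])-z[m])<.005;p=np.polyfit(f[m][k],z[m][k],1)
print("top face fit slope, icpt",p,m.sum(),k.sum())
E
```

```text
t 15.00 pos [ 0.4975 -0.0102  0.3103] F [-0.4651  0.67   -0.5753] gap 0.0009 toolang 1.565
q7 [ 0.25  0.2  -0.41  1.94  0.1   1.01 -1.74]
shift [ 0.0025 -0.0063 -0.0703] turn [0.0052 0.0076 0.0071]
top face fit slope, icpt [0.1485 0.008 ] 911 870
```

Call:
drive_tool([
  [0,[0.0025,-0.0063,-0.02],[0.005,0.007,0.007]],
  [0,[0,0,-0.03],[0,0,0]],
  [0,[0,0,-0.03],[0,0,0]],
  [0,[0,0,-0.015],[0,0,0]],
  [0,[0,0,-0.006],[0,0,0]],
  [0,[0,0,0],[0,0,0]],
  [0,[0,0,0],[0,0,0]],
  [0,[0,0,0],[0,0,0]],
])

```text
time: 15.85
position: [0.5006, -0.0136, 0.2089]
tcp_rot: [1.0, 0.021, -0.0, 0.002]
contact_force: [0.3, -0.6, -0.4]
finger_gap: 0.0008
```

Call:
drive_tool([
  [0,[0,0,-0.002],[0,0,0]],
  [0,[0,0,-0.002],[0,0,0]],
  [0,[0,0,-0.001],[0,0,0]],
  [0,[0,0,-0.001],[0,0,0]],
  [0,[0,0,-0.001],[0,0,0]],
  [0,[0,0,-0.001],[0,0,0]],
  [0,[0,0,-0.001],[0,0,0]],
  [0,[0,0,0],[0,0,0]],
])

```text
time: 16.65
position: [0.4999, -0.0139, 0.1987]
tcp_rot: [1.0, 0.021, -0.001, 0.002]
contact_force: [-0.4, 0.5, 0.1]
finger_gap: 0.0007
```

Call:
drive_tool([
  [0,[0,-0.002,-0.001],[0,0,0]],
  [0,[0,0,-0.001],[0,0,0]],
  [0,[0,0,-0.001],[0,0,0]],
  [0,[0,0,-0.001],[0,0,0]],
  [0,[0,0,-0.001],[0,0,0]],
  [0,[0,0,0],[0,0,0]],
  [0,[0,0,0],[0,0,0]],
  [0,[0,0,0],[0,0,0]],
])

```text
time: 17.45
position: [0.4999, -0.0161, 0.1937]
tcp_rot: [1.0, 0.02, -0.001, 0.002]
contact_force: [0.5, 0.4, 1.1]
finger_gap: 0.0007
```

Call:
drive_tool([
  [0,[0,0,-0.001],[0,0,0]],
  [0,[0,0,-0.001],[0,0,0]],
  [0,[0,0,-0.001],[0,0,0]],
  [0,[0,0,0],[0,0,0]],
  [0,[0,0,0],[0,0,0]],
  [0,[0,0,0],[0,0,0]],
  [0,[0,0,0],[0,0,0]],
  [0,[0,0,0],[0,0,0]],
])

```text
time: 18.25
position: [0.4998, -0.0161, 0.1907]
tcp_rot: [1.0, 0.02, -0.002, 0.002]
contact_force: [0.1, 0.4, 2.6]
finger_gap: 0.0005
```

Call:
drive_tool([
  [0,[0,0,-0.0005],[0,0,0]],
  [0,[0,0,-0.0005],[0,0,0]],
  [0,[0,0,-0.0005],[0,0,0]],
  [0,[0,0,0],[0,0,0]],
  [0,[0,0,0],[0,0,0]],
  [0,[0,0,0],[0,0,0]],
  [0,[0,0,0],[0,0,0]],
  [0,[0,0,0],[0,0,0]],
])

```text
time: 19.05
position: [0.4999, -0.0159, 0.1893]
tcp_rot: [1.0, 0.021, -0.001, 0.002]
contact_force: [-0.4, 0.7, 4.3]
finger_gap: 0.0004
```

Call:
drive_tool([
  [0,[0,0,-0.0005],[0,0,0]],
  [0,[0,0,-0.0005],[0,0,0]],
  [0,[0,0,0],[0,0,0]],
  [0,[0,0,0],[0,0,0]],
  [0,[0,0,0],[0,0,0]],
  [0,[0,0,0],[0,0,0]],
  [0,[0,0,0],[0,0,0]],
  [0,[0,0,0],[0,0,0]],
])

```text
time: 19.85
position: [0.4999, -0.016, 0.1882]
tcp_rot: [1.0, 0.021, -0.001, 0.002]
contact_force: [0.1, 1.7, 3.5]
finger_gap: 0.0006
```

Call:
drive_tool([
  [0,[0,0,-0.0005],[0,0,0]],
  [0,[0,0,-0.0005],[0,0,0]],
  [0,[0,0,0],[0,0,0]],
  [0,[0,0,0],[0,0,0]],
  [0,[0,0,0],[0,0,0]],
  [0,[0,0,0],[0,0,0]],
  [0,[0,0,0],[0,0,0]],
  [0,[0,0,0],[0,0,0]],
])

```text
time: 20.65
position: [0.4999, -0.0159, 0.1873]
tcp_rot: [1.0, 0.021, -0.001, 0.002]
contact_force: [-0.7, 1.8, 4.3]
finger_gap: 0.0006
```

Call:
drive_tool([
  [0,[0,0,-0.0005],[0,0,0]],
  [0,[0,0,-0.0005],[0,0,0]],
  [0,[0,0,0],[0,0,0]],
  [0,[0,0,0],[0,0,0]],
  [0,[0,0,0],[0,0,0]],
  [0,[0,0,0],[0,0,0]],
  [0,[0,0,0],[0,0,0]],
  [0,[0,0,0],[0,0,0]],
])

```text
time: 21.45
position: [0.4999, -0.0158, 0.1864]
tcp_rot: [1.0, 0.021, -0.001, 0.002]
contact_force: [-1.8, 3.5, 6.7]
finger_gap: 0.0005
```

Call:
drive_tool([
  [0,[0,0,-0.0005],[0,0,0]],
  [0,[0,0,0],[0,0,0]],
  [0,[0,0,0],[0,0,0]],
  [0,[0,0,0],[0,0,0]],
  [0,[0,0,0],[0,0,0]],
  [0,[0,0,0],[0,0,0]],
  [0,[0,0,0],[0,0,0]],
  [0,[0,0,0],[0,0,0]],
])

```text
time: 22.25
position: [0.4999, -0.0158, 0.1861]
tcp_rot: [1.0, 0.021, -0.001, 0.002]
contact_force: [-0.5, 2.9, 8.4]
finger_gap: 0.0005
```

Call:
drive_tool([
  [0,[0,0,-0.0005],[0,0,0]],
  [0,[0,0,0],[0,0,0]],
  [0,[0,0,0],[0,0,0]],
  [0,[0,0,0],[0,0,0]],
  [0,[0,0,0],[0,0,0]],
  [0,[0,0,0],[0,0,0]],
  [0,[0,0,0],[0,0,0]],
  [0,[0,0,0],[0,0,0]],
])

```text
time: 23.05
position: [0.4999, -0.0157, 0.1857]
tcp_rot: [1.0, 0.021, -0.001, 0.002]
contact_force: [-1.6, 2.3, 8.6]
finger_gap: 0.0005
```

Call:
drive_tool([
  [0,[0,0,-0.0005],[0,0,0]],
  [0,[0,0,0],[0,0,0]],
  [0,[0,0,0],[0,0,0]],
  [0,[0,0,0],[0,0,0]],
  [0,[0,0,0],[0,0,0]],
  [0,[0,0,0],[0,0,0]],
  [0,[0,0,0],[0,0,0]],
  [0,[0,0,0],[0,0,0]],
])

```text
time: 23.85
position: [0.4999, -0.0157, 0.1853]
tcp_rot: [1.0, 0.021, -0.001, 0.002]
contact_force: [-2.5, 3.6, 10.7]
finger_gap: 0.0003
```

Call:
drive_tool([
  [0,[0,0,-0.0005],[0,0,0]],
  [0,[0,0,0],[0,0,0]],
  [0,[0,0,0],[0,0,0]],
  [0,[0,0,0],[0,0,0]],
  [0,[0,0,0],[0,0,0]],
  [0,[0,0,0],[0,0,0]],
  [0,[0,0,0],[0,0,0]],
  [0,[0,0,0],[0,0,0]],
])

```text
time: 24.65
position: [0.4999, -0.0156, 0.1848]
tcp_rot: [1.0, 0.021, -0.001, 0.002]
contact_force: [-2.7, 2.8, 11.2]
finger_gap: 0.0004
```

Call:
drive_tool([
  [0,[0,0,-0.0005],[0,0,0]],
  [0,[0,0,0],[0,0,0]],
  [0,[0,0,0],[0,0,0]],
  [0,[0,0,0],[0,0,0]],
  [0,[0,0,0],[0,0,0]],
  [0,[0,0,0],[0,0,0]],
  [0,[0,0,0],[0,0,0]],
  [0,[0,0,0],[0,0,0]],
])

```text
time: 25.45
position: [0.4999, -0.0156, 0.1843]
tcp_rot: [1.0, 0.021, -0.001, 0.002]
contact_force: [-3.1, 3.2, 10.7]
finger_gap: 0.0003
```

Call:
drive_tool([
  [0,[0,0,-0.0005],[0,0,0]],
  [0,[0,0,0],[0,0,0]],
  [0,[0,0,0],[0,0,0]],
  [0,[0,0,0],[0,0,0]],
  [0,[0,0,0],[0,0,0]],
  [0,[0,0,0],[0,0,0]],
  [0,[0,0,0],[0,0,0]],
  [0,[0,0,0],[0,0,0]],
])

```text
time: 26.25
position: [0.4999, -0.0156, 0.184]
tcp_rot: [1.0, 0.021, -0.001, 0.002]
contact_force: [-4.1, 3.8, 13.0]
finger_gap: 0.0004
```

Call:
drive_tool([
  [0,[0,0,-0.0005],[0,0,0]],
  [0,[0,0,0],[0,0,0]],
  [0,[0,0,0],[0,0,0]],
  [0,[0,0,0],[0,0,0]],
  [0,[0,0,0],[0,0,0]],
  [0,[0,0,0],[0,0,0]],
  [0,[0,0,0],[0,0,0]],
  [0,[0,0,0],[0,0,0]],
])

```text
time: 27.05
position: [0.4999, -0.0155, 0.1833]
tcp_rot: [1.0, 0.021, -0.001, 0.002]
contact_force: [-3.2, 4.0, 11.6]
finger_gap: 0.0004
```

Call:
drive_tool([
  [0,[0,0,-0.0005],[0,0,0]],
  [0,[0,0,0],[0,0,0]],
  [0,[0,0,0],[0,0,0]],
  [0,[0,0,0],[0,0,0]],
  [0,[0,0,0],[0,0,0]],
  [0,[0,0,0],[0,0,0]],
  [0,[0,0,0],[0,0,0]],
  [0,[0,0,0],[0,0,0]],
])

```text
time: 27.85
position: [0.4999, -0.0154, 0.1827]
tcp_rot: [1.0, 0.021, -0.001, 0.002]
contact_force: [-2.2, 4.1, 8.9]
finger_gap: 0.0003
```

```bash
cat >f.py <<'E'
from g import *; from h import cloud; from station import imaging
X=cloud(imaging.get_image("scene")).reshape(-1,3);D=X-H;a=D@by;f=-D@bx;z=D[:,2]
m=(abs(a)<.11)&(f>.03)&(f<.16)&(z>-.01)&(z<.05)
p=np.polyfit(f[m],z[m],1)
for _ in range(4): k=abs(np.polyval(p,f[m])-z[m])<.004;p=np.polyfit(f[m][k],z[m][k],1)
print("lid slope",p,k.sum(),"angle w/ fixed icpt",np.median((z[m][k]-.008)/f[m][k]))
F=[]
for _ in range(3):
    imaging.get_image("top");F.append(bot.state()["contact_force"])
print(np.mean(F,0))
E
python3 f.py
```

```text
lid slope [0.0475 0.0075] 618 angle w/ fixed icpt 0.04196006213786106
[-1.7013  3.4849  9.0401]
```

The push is falling off after its 13 N peak, so the catch is starting to snap.

Call:
drive_tool([
  [0,[0,0,-0.0005],[0,0,0]],
  [0,[0,0,0],[0,0,0]],
  [0,[0,0,0],[0,0,0]],
  [0,[0,0,0],[0,0,0]],
  [0,[0,0,0],[0,0,0]],
  [0,[0,0,0],[0,0,0]],
  [0,[0,0,0],[0,0,0]],
  [0,[0,0,0],[0,0,0]],
])

```text
time: 28.85
position: [0.4999, -0.0154, 0.182]
tcp_rot: [1.0, 0.021, -0.001, 0.002]
contact_force: [-1.3, 4.3, 7.3]
finger_gap: 0.0007
```

Call:
drive_tool([
  [0,[0,0,-0.0005],[0,0,0]],
  [0,[0,0,0],[0,0,0]],
  [0,[0,0,0],[0,0,0]],
  [0,[0,0,0],[0,0,0]],
  [0,[0,0,0],[0,0,0]],
  [0,[0,0,0],[0,0,0]],
  [0,[0,0,0],[0,0,0]],
  [0,[0,0,0],[0,0,0]],
])

```text
time: 29.65
position: [0.4999, -0.0155, 0.1814]
tcp_rot: [1.0, 0.021, -0.001, 0.002]
contact_force: [-1.7, 3.5, 5.2]
finger_gap: 0.0001
```

Call:
drive_tool([
  [0,[0,0,-0.0005],[0,0,0]],
  [0,[0,0,0],[0,0,0]],
  [0,[0,0,0],[0,0,0]],
  [0,[0,0,0],[0,0,0]],
  [0,[0,0,0],[0,0,0]],
  [0,[0,0,0],[0,0,0]],
  [0,[0,0,0],[0,0,0]],
  [0,[0,0,0],[0,0,0]],
])

```text
time: 30.45
position: [0.4999, -0.0154, 0.181]
tcp_rot: [1.0, 0.021, -0.001, 0.002]
contact_force: [-1.9, 4.1, 7.3]
finger_gap: 0.0007
```

Call:
drive_tool([
  [0,[0,0,-0.0005],[0,0,0]],
  [0,[0,0,0],[0,0,0]],
  [0,[0,0,0],[0,0,0]],
  [0,[0,0,0],[0,0,0]],
  [0,[0,0,0],[0,0,0]],
  [0,[0,0,0],[0,0,0]],
  [0,[0,0,0],[0,0,0]],
  [0,[0,0,0],[0,0,0]],
])

```text
time: 31.25
position: [0.5, -0.016, 0.1803]
tcp_rot: [1.0, 0.021, -0.001, 0.002]
contact_force: [-0.2, 3.1, 3.5]
finger_gap: 0.0005
```

Call:
drive_tool([
  [0,[0,0,-0.0005],[0,0,0]],
  [0,[0,0,0],[0,0,0]],
  [0,[0,0,0],[0,0,0]],
  [0,[0,0,0],[0,0,0]],
  [0,[0,0,0],[0,0,0]],
  [0,[0,0,0],[0,0,0]],
  [0,[0,0,0],[0,0,0]],
  [0,[0,0,0],[0,0,0]],
])

```text
time: 32.05
position: [0.5, -0.0159, 0.1798]
tcp_rot: [1.0, 0.021, -0.001, 0.002]
contact_force: [0.2, 3.4, 5.6]
finger_gap: 0.0002
```

Call:
drive_tool([
  [0,[0,0,-0.0005],[0,0,0]],
  [0,[0,0,0],[0,0,0]],
  [0,[0,0,0],[0,0,0]],
  [0,[0,0,0],[0,0,0]],
  [0,[0,0,0],[0,0,0]],
  [0,[0,0,0],[0,0,0]],
  [0,[0,0,0],[0,0,0]],
  [0,[0,0,0],[0,0,0]],
])

```text
time: 32.85
position: [0.5, -0.0159, 0.1794]
tcp_rot: [1.0, 0.021, -0.001, 0.002]
contact_force: [-0.6, 3.3, 6.3]
finger_gap: 0.0004
```

```bash
python3 f.py
```

```text
lid slope [0.0283 0.0074] 618 angle w/ fixed icpt 0.021955493542722693
[-0.2457  3.2272  5.6737]
```

Call:
drive_tool([
  [0,[0,0,-0.0005],[0,0,0]],
  [0,[0,0,0],[0,0,0]],
  [0,[0,0,0],[0,0,0]],
  [0,[0,0,0],[0,0,0]],
  [0,[0,0,0],[0,0,0]],
  [0,[0,0,0],[0,0,0]],
  [0,[0,0,0],[0,0,0]],
  [0,[0,0,0],[0,0,0]],
])

```text
time: 33.85
position: [0.5, -0.0158, 0.1789]
tcp_rot: [1.0, 0.021, -0.001, 0.002]
contact_force: [-0.6, 3.4, 5.6]
finger_gap: 0.0004
```

Call:
drive_tool([
  [0,[0,0,-0.0005],[0,0,0]],
  [0,[0,0,0],[0,0,0]],
  [0,[0,0,0],[0,0,0]],
  [0,[0,0,0],[0,0,0]],
  [0,[0,0,0],[0,0,0]],
  [0,[0,0,0],[0,0,0]],
  [0,[0,0,0],[0,0,0]],
  [0,[0,0,0],[0,0,0]],
])

```text
time: 34.65
position: [0.5, -0.0158, 0.1786]
tcp_rot: [1.0, 0.021, -0.001, 0.002]
contact_force: [-1.8, 2.6, 7.5]
finger_gap: 0.0006
```

Call:
drive_tool([
  [0,[0,0,-0.0005],[0,0,0]],
  [0,[0,0,0],[0,0,0]],
  [0,[0,0,0],[0,0,0]],
  [0,[0,0,0],[0,0,0]],
  [0,[0,0,0],[0,0,0]],
  [0,[0,0,0],[0,0,0]],
  [0,[0,0,0],[0,0,0]],
  [0,[0,0,0],[0,0,0]],
])

```text
time: 35.45
position: [0.5, -0.0158, 0.1784]
tcp_rot: [1.0, 0.021, -0.001, 0.002]
contact_force: [-2.7, 3.7, 11.3]
finger_gap: 0.0006
```

Call:
drive_tool([
  [0,[0,0,-0.0005],[0,0,0]],
  [0,[0,0,0],[0,0,0]],
  [0,[0,0,0],[0,0,0]],
  [0,[0,0,0],[0,0,0]],
  [0,[0,0,0],[0,0,0]],
  [0,[0,0,0],[0,0,0]],
  [0,[0,0,0],[0,0,0]],
  [0,[0,0,0],[0,0,0]],
])

```text
time: 36.25
position: [0.5, -0.0157, 0.1783]
tcp_rot: [1.0, 0.021, -0.001, 0.002]
contact_force: [-3.6, 2.6, 15.6]
finger_gap: 0.0005
```

The force now rises hard (15.6 N with the position stalled), so this is the stop. I lift off and check.

Call:
drive_tool([
  [0,[0,0,0.0015],[0,0,0]],
  [0,[0,0,0.003],[0,0,0]],
  [0,[0,0,0.01],[0,0,0]],
  [0,[0,0,0.03],[0,0,0]],
  [0,[0,0,0.04],[0,0,0]],
  [0,[0,0,0.04],[0,0,0]],
  [0,[0,0,0],[0,0,0]],
  [0,[0,0,0],[0,0,0]],
])

```text
time: 37.05
position: [0.4999, -0.0165, 0.3026]
tcp_rot: [1.0, 0.02, -0.001, 0.002]
contact_force: [-1.1, 0.1, 0.1]
finger_gap: 0.0004
```

```bash
python3 f.py; python3 -c "
from g import *; delta(H,1.57)
from station import imaging; import cv2
from h import cloud
i=imaging.get_image('top');s=imaging.get_image('scene')['pixels'][90:270,190:310];X=cloud(i)
for n,(u,v) in dict(pot=(387,197),candle=(205,155),spool=(128,247)).items(): print(n,X[v-2:v+3,u-2:u+3].reshape(-1,3).mean(0))
cv2.imwrite('pics/c6.png',cv2.hconcat([i['pixels'],cv2.copyMakeBorder(cv2.resize(s,(256,384)),0,0,0,0,0)]))"
```

```text
lid slope [0.0242 0.008 ] 874 angle w/ fixed icpt 0.02394635384127995
[-0.1687 -0.2891 -0.1641]
t 37.25 pos [ 0.499  -0.0162  0.3003] F [0.2083 0.5227 0.2614] gap 0.0003 toolang 1.567
q7 [ 0.26  0.22 -0.41  1.94  0.11  1.   -1.73]
shift [ 0.008  -0.1834 -0.2163] turn [ 0.0034 -0.0058 -0.002 ]
pot [ 0.5839 -0.4825  0.0054]
candle [nan nan nan]
spool [0.4224 0.4563 0.0186]
```

View pics/c6.png

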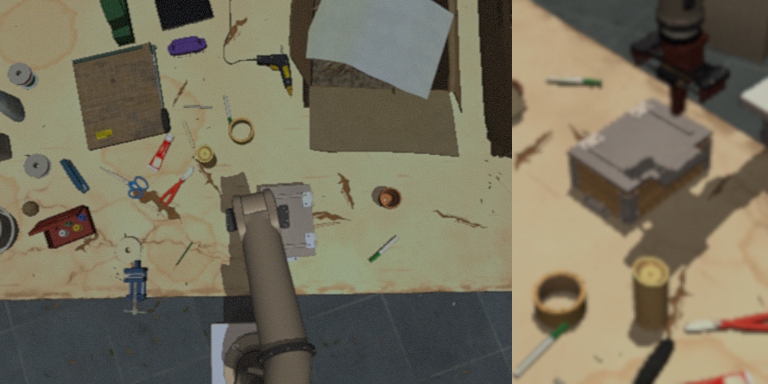

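The picture shows the lid shut, with the hand about 120 mm above it. The candle (205,155), pot (387,197) and spool (128,247) are where they were at the start. The lid stays at about 0.024 rad by itself, so I hand in.

```bash
python3 -c "
from station import bot
print(bot.job_done())"
```

```text
the job is handed in; nothing more can be done
None
```

The box is shut, and the job was handed in at about 37 s; it reports no verdict.

- **Lowering:** I held the lid's lip between the open fingers and swung it over at about 0.25 rad/s, with the lower finger bearing it from below. It came to rest on the buffers at about 0.148 rad.
- **Pressing:** I pressed the lip down with the fingers closed. The push rose to 13 N, fell to about 4–5 N as the catch snapped, then rose hard to 15.6 N at the stop. At that point I lifted off. Forces were read only at the end of each move.
- **Last checks:** With the hand about 120 mm above the lid, it stayed at about 0.024 rad by itself, and the contact force was near zero.
- **Nearby objects:** The pot and spool measured within 1 mm of where they started. The last depth reading on the candle had no data, but the picture shows it in the same place.

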